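Set the microscope's focus and lock it

ROBOT

A 6-joint arm with a two-finger parallel gripper is mounted at the origin on the work surface. World frame = base frame: x ahead of the robot, y to its left, z up, the work surface at z = 0. Lengths are in m, angles in rad, forces in N, time in s.
With the tool pointing down it reaches from about 0.35 to 0.975 m from the base axis. Payload 4.9 kg.
Tool frame: the origin (TCP) lies midway between the tips of the shut fingers; the grasp point (between the pads) lies manip.grip_depth behind it (manip.grip_depth is the distance from the TCP to the grasp point, in m); z points along the fingers, x is the direction in which the jaws open and shut, and the axes are right-handed (so a half turn about z gives the same grasp; the last joint's range is limited). The gripper opens to 85 mm and grips with 20 to 120 N. Pads are 22 mm wide; open, the fingers measure 114 mm over their backs; the gripper's body (76 mm by 85 mm) begins 54 mm behind the grasp point. The pads swing forward as they close: fully open they stand 13 mm farther back than shut.
Start: joints at [-1.454, 0.053, 1.613, -0, 1.476, -0.119], TCP at [0.146, -0.608, 0.231] pointing down, gripper open.
Joint ranges: [-3.01, 3.01], [-1.01, 2.22], [0.06, 2.58], [-1.02, 4.17], [0.09, 2.62], [-3.14, 3.14]. Speed limits (rad/s): [2.57, 2.57, 3.14, 3.14, 3.14, 3.14].

INTERFACE

Orientations are given as a unit quaternion [w, x, y, z].
In Python, from plant import state, grab_frame, ticket, manip gives the robot as it stands.
- The arm moves only by the tool carry_out, never from a script. Its argument "moves" is a list that holds one entry, the list of rows, each a list of 7 numbers: the turn, a rotation vector about the tool's x, y, z each as a share of 5 degrees, from -1 to 1, then the shift along the tool's x, y, z each as a share of 0.04 m, from -1 to 1, then the gripper command: -1 is shut, 1 is fully open, values between are in proportion. A call has 1 to 8 rows; each row shifts and turns the commanded pose from where the row before left it, along the tool's axes as they then stand; what a row does not reach is not made up. A row lasts 1/12 s, in which the tool goes at most 41.7 mm and 7.16 degrees, less where a joint would pass 70% of its speed; a pose out of reach is approached as far as the arm can. A call with a number of a shift or a turn outside -1 to 1 is refused whole. A call with a gripper value outside its range is refused whole. The fingers move at their own pace and stop on an object; the grip force is fixed at half the most. Time passes only in rows, so rows that do not move let the fingers close. It gives the time, the measured TCP pose, the force and the opening at its end, in the units of the state.
- state(): the state, without advancing time (a new reading comes with each control period).
- grab_frame(name): name is "scene" or "top" or "wrist"; returns a dict with "frame" (384x512x3 uint8, red, green, blue), "z_map" (384x512 float32, m along the optical axis (not along the pixel's ray), 0 where there is no reading), "K" (3x3 intrinsics, pixels), "world_from_camera" (4x4, takes a point from camera to world coordinates); the wrist camera has in their place "hand_eye" (4x4, takes a point from camera to tool coordinates, whose origin is the TCP and whose axes are the tool frame's). Camera axes: x right, y down, z forward; pixel columns grow to the right and rows downward; lengths in m; the calibration is good to about 2 mm. The wrist camera is an equidistant fisheye: a pixel r from the principal point sees the ray r / f radians off the axis. A picture is of the moment at which its call begins: read the wrist's pose just before it.
- ticket.job_done(): hands the job in, once; it reports no verdict.
The state is a dict: "time": time; "joint_pos": joint angles; "joint_vel": joint speeds; "joint_efforts": joint torques, N m; "tool_pos": TCP position; "tool_rot": TCP orientation; "contact_force": force on the tool from outside, world axes, zero at the start; "ft_torque": the same for the moment, N m; "gripper_width": opening from 0.0 (shut) to 1.0 (fully open).
Only numpy, scipy, OpenCV 4.12 (cv2) and the standard library are available. Lean on these libraries where they do the work, as an engineer would, in place of code of your own. Each camera call takes 0.05 s, during which the arm holds its last target.

TASK

Turn the white focus head of the inspection microscope until its red line is in line with the white mark on the black housing, then turn the knurled brass lock ring clockwise (seen from above the head) down until it is tight against the housing, while the head stays still on its mark. Let go, and leave the board and the other things on the bench where they are.

Things in the scene. Friction and masses are not known exactly. Their poses are not given: they have to be found in the camera images.
- stand: boom stand with a 280 x 420 mm black base plate that carries a grey XY stage and a steel post. Origin on the table straight below the origin of the housing, z up, y along the horizontal boom, which runs 200 mm above the table from the housing to a focus block on the post. The post (28 mm across, 353 mm high) stands 195 mm to the +y side and 30 mm to +x
- housing: black cylindrical housing of the inspection microscope, 50 mm across, fixed to the boom, leaning 35 degrees from vertical, upper end towards the robot's side. Origin on the microscope's axis, 200 mm above the table; z points up along that axis, x to the side of the white mark. Its upper end face is at z = 26 mm; the boom's pivot on its +y side stays below z = 21 mm
- ring_mid (a point): centre of the knurled brass lock ring, on the microscope's axis half-way up the ring. The ring is 60 mm across and 18 mm high; when tight it covers z = 26 to 44 mm in the housing's frame, and backed off it stands up to 3 mm higher. It bears a small blue dot on its upper face. z axis up along the microscope's axis
- head_mid (a point): centre of the white focus head (upper end of the barrel), on the axis half-way up, z = 63 mm in the housing's frame. The head is 44 mm across and 30 mm tall, straight from z = 48 to 71 mm, then domed to 78 mm; nothing stands above it. Fingers can pass on both sides of it down to the ring. x axis towards its red line, z axis up along the microscope's axis
- red_line (a point): the middle of the red line on the side of the white head, 22 mm from the axis; it is 22 mm long and 3.4 mm wide, and a short red bar on top of the head points to it
- white_mark (a point): the middle of the white mark on the housing just below the ring, 25 mm from the axis, 22 mm long, 3.2 mm wide, on the side that faces up and away from the robot
- barrel (a joint): turn of the white head and its barrel in the housing, rad: 0 when its red line is in line with the white mark, positive counterclockwise seen from above the head; stops at -1.7 and 1.7. Stiff: it takes about 0.45 N m to turn and stays where it is left. It does not move along the axis. The lock ring rides round with it
- lock_ring (a joint): turn of the lock ring on the barrel's thread, measured from the barrel, rad: 0 when tight against the housing, positive as it is backed off (counterclockwise seen from above the head), at most 2.6; it rises 1.2 mm per rad. It turns lightly (0.08 N m) until it stops on the housing; turned harder than 0.45 N m after that, it drags the barrel round
- board: green circuit board lying on the stage under the lens, 110 x 85 x 3 mm, 13 mm with its components; origin at the centre of its underside
- objective_can: aluminium can with a black lid, 40 mm across, 64 mm tall, standing on the stand's base plate; origin at the centre of its underside
- lens_cap: flat white cap, 48 mm across, 13 mm tall, lying on the base plate; origin at the centre of its underside
- mouse: black computer mouse, 105 x 60 x 34 mm; origin at the centre of its underside
- tweezers: steel tweezers lying flat, 140 mm long, 6 mm high; origin at their middle, on the table
- screwdriver: screwdriver with a blue handle lying flat, 170 mm long; origin at its middle, on the table
- solvent: white plastic bottle with a red cap, 60 mm across, 140 mm tall; origin at the centre of its underside
- loupe: black hand loupe standing on its eye side, 50 mm across, 45 mm tall; origin at the centre of its underside

How it is judged:
On the way, in this order (a step that is already met when the one before it is completed fails the run):
1. the head's red line is in line with the white mark (within 0.15 rad) while the lock ring is still loose (more than 0.4 rad from tight) (value of joint barrel between -0.15 and 0.15 rad and value of joint lock_ring above 0.4 rad), for 0.2 s.
2. the lock ring is down tight against the housing (within 0.1 rad) with the red line still on the mark (within 0.15 rad) (value of joint barrel between -0.15 and 0.15 rad and value of joint lock_ring below 0.1 rad), for 0.2 s.
At the end, for the whole second after the job is handed in: The head's red line is in line with the white mark within 0.15 rad, the lock ring is within 0.1 rad of tight against the housing, both are at rest, and the robot has let go (all of step 2 and velocity of joint barrel between -0.05 and 0.05 rad/s and velocity of joint lock_ring between -0.05 and 0.05 rad/s); the robot touches nothing.
It fails at once if the head is more than 0.3 rad off its mark while the lock ring is within 0.4 rad of tight (value of joint lock_ring below 0.4 rad and (value of joint barrel above 0.3 rad or value of joint barrel below -0.3 rad)).
It fails at once if the board on the stage is shifted by more than 10 mm (distance of board from where it was at the start of the episode above 0.01 m).
It fails at once if another thing on the bench is shifted by more than 25 mm (distance of any of objective_can, lens_cap, mouse, tweezers, screwdriver, solvent, loupe from where it was at the start of the episode above 0.025 m).
It also fails if it takes over 54 s, if anything falls off the work surface, if the arm or the gripper's body presses on something with over 40 N, if the wrist force passes 120 N, or if a joint passes its speed limit or range.

## Working session

There is one attempt and no reset: what is moved stays moved. The work goes in short steps, Python scripts to look and compute and a tool call to move; the robot and the scene stay as the last step left them, time stands still between calls to the robot, and variables do not carry over. Pictures are saved under pics/ and viewed, and the job is handed in when it is done.

Besides the shell and the picture viewer there is one more tool, called as name(argument=value, ...) on one line, values as JSON. carry_out: Moves the arm, as the interface text tells. Shift numbers are shares of 0.04 m and turn numbers shares of 5 degrees, none past 1 either way. Its arguments: {"type":"object","properties":{"moves":{"type":"array"}},"required":["moves"]}

```bash
ls; mkdir -p pics; python3 - <<'E'
from plant import state, grab_frame, ticket, manip
import cv2,numpy as np
s=state();print(s);print([ (k,getattr(manip,k)) for k in dir(manip) if k[0]!='_'])
for n in ['scene','top','wrist']:
    f=grab_frame(n);cv2.imwrite(f'pics/{n}0.png',f['frame'][:,:,::-1]);print(n,f['K'],f.get('world_from_camera',f.get('hand_eye')))
    np.savez(f'{n}0.npz',**f)
E
```

```text
pics
{'time': 0.0, 'joint_pos': array([-1.45401674e+00,  5.33624025e-02,  1.61428181e+00, -1.96750329e-05,
        1.47598228e+00, -1.19004048e-01]), 'joint_vel': array([ 1.01006556e-03,  1.87553871e-03, -1.56036260e-03, -6.81952287e-05,
       -2.81077640e-04, -5.58907836e-04]), 'joint_efforts': array([ 1.48485644e-03, -3.93678403e+01, -3.70177245e+01,  5.75408785e-05,
        6.95483352e-03, -6.61927366e-07]), 'tool_pos': array([ 0.14592371, -0.60709528,  0.23006685]), 'tool_rot': array([-7.12952429e-04,  7.85367928e-01, -6.19028419e-01, -7.25201393e-04]), 'contact_force': array([-0.10035651, -0.2227362 , -0.76807844]), 'ft_torque': array([ 0.00120267, -0.00761504,  0.0017389 ]), 'gripper_width': 1.000056627489298}
[('IKError', <class 'plant.IKError'>), ('grip_depth', 0.0187)]
scene [[390.31490947   0.         254.323546  ]
 [  0.         390.31490947 194.40834114]
 [  0.           0.           1.        ]] [[-0.57738634  0.53204405 -0.61931748  1.28029114]
 [ 0.81644113  0.36973754 -0.44352906  0.5388905 ]
 [-0.00699208 -0.76172388 -0.64786406  0.94784488]
 [ 0.          0.          0.          1.        ]]
top [[385.99516134   0.         256.71997729]
 [  0.         385.99516134 189.42568026]
 [  0.           0.           1.        ]] [[ 3.47363632e-05 -9.94657832e-01  1.03226917e-01  4.00484056e-01]
 [-9.99998552e-01  1.41052089e-04  1.69563213e-03 -1.91093596e-03]
 [-1.70113415e-03 -1.03226827e-01 -9.94656387e-01  1.38083262e+00]
 [ 0.00000000e+00  0.00000000e+00  0.00000000e+00  1.00000000e+00]]
wrist [[297.31863964   0.         254.10036563]
 [  0.         297.31863964 185.47141407]
 [  0.           0.           1.        ]] [[ 9.99999785e-01  6.52254238e-04  7.28278505e-05 -3.08723727e-05]
 [-6.43277233e-04  9.52090801e-01  3.05814801e-01 -7.87632047e-02]
 [ 1.30130273e-04 -3.05814782e-01  9.52091016e-01 -1.40911357e-01]
 [ 0.00000000e+00  0.00000000e+00  0.00000000e+00  1.00000000e+00]]
```

View pics/scene0.png

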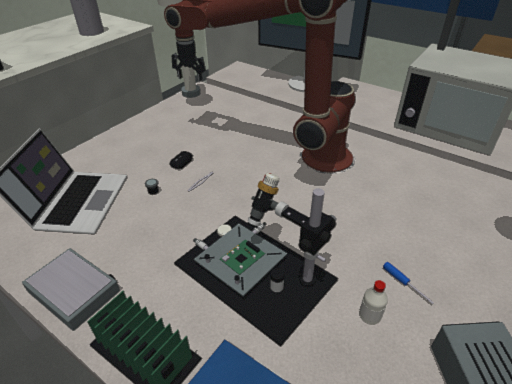

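View pics/top0.png

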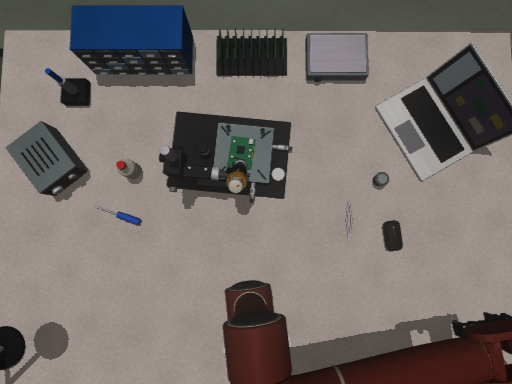

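View pics/wrist0.png

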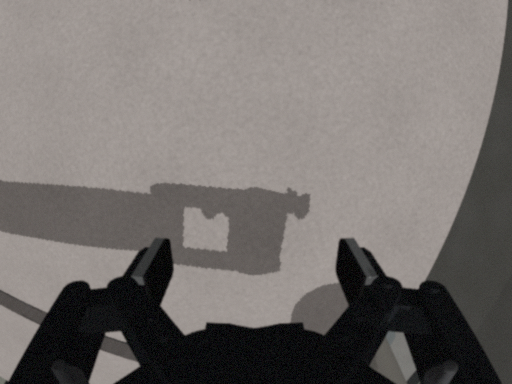

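```bash
python3 - <<'E'
import cv2,numpy as np
for n,(u0,u1,v0,v1) in {'scene':(230,350,165,305),'top':(150,310,105,215)}.items():
    d=np.load(f'{n}0.npz');c=d['frame'][v0:v1,u0:u1,::-1]
    cv2.imwrite(f'pics/{n}z.png',cv2.resize(c,None,fx=4 if n=='scene' else 5,fy=4 if n=='scene' else 5,interpolation=cv2.INTER_CUBIC))
E
```

```text
(no output)
```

View pics/scenez.png

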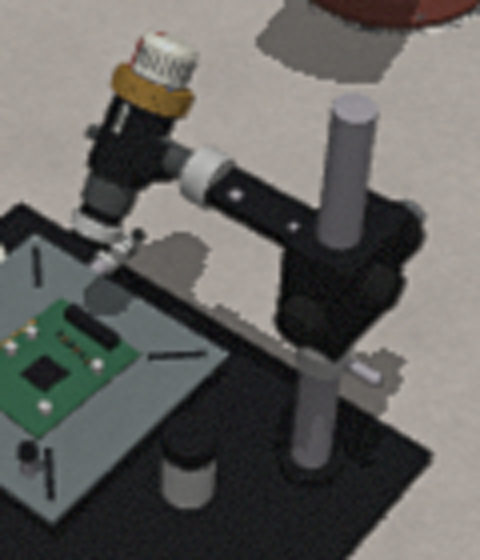

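View pics/topz.png

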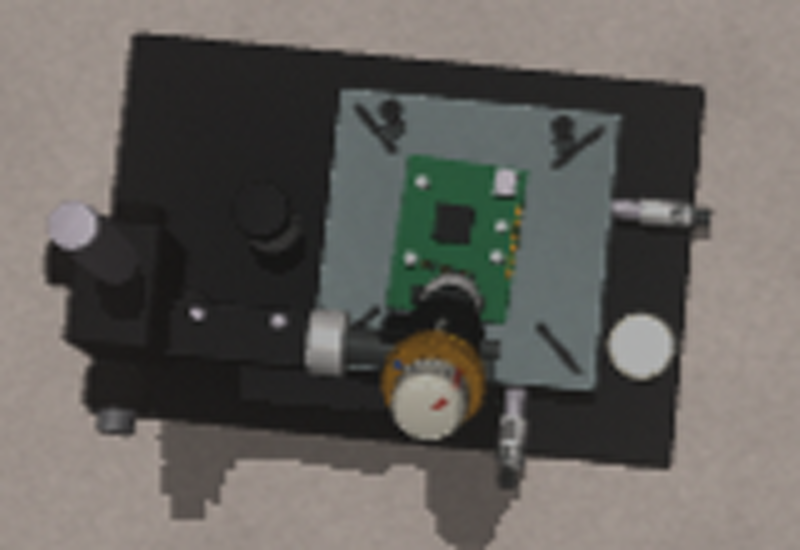

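```bash
cat > h.py <<'E'
import numpy as np,cv2
from scipy.spatial.transform import Rotation as Ro
def ray(d,u,v):
    K=d['K'];T=d['world_from_camera'];r=T[:3,:3]@np.array([(u-K[0,2])/K[0,0],(v-K[1,2])/K[1,1],1]);return T[:3,3],r
def onz(d,u,v,z):
    o,r=ray(d,u,v);return o+r*(z-o[2])/r[2]
def cloud(d):
    K=d['K'];z=d['z_map'];v,u=np.mgrid[:z.shape[0],:z.shape[1]]
    p=np.stack([(u-K[0,2])/K[0,0]*z,(v-K[1,2])/K[1,1]*z,z],-1);T=d['world_from_camera'];return p@T[:3,:3].T+T[:3,3]
def tri(d1,p1,d2,p2):
    o1,r1=ray(d1,*p1);o2,r2=ray(d2,*p2)
    a=np.linalg.lstsq(np.stack([r1,-r2],1),o2-o1,rcond=None)[0];x,y=o1+a[0]*r1,o2+a[1]*r2;return (x+y)/2,np.linalg.norm(x-y)
E
python3 - <<'E'
from h import *
t=np.load('top0.npz');s=np.load('scene0.npz')
P=cloud(t)
for n,u,v in [('headtop',428,405),('post',73,226)]:
    U,V=u/5+150,v/5+105;print(n,U,V,P[int(V),int(U)])
print('post', onz(t,73/5+150,226/5+105,.353), 'scene',onz(s,230+355/4,165+108/4,.353))
for u,v in [(133,33),(705,88),(670,467),(110,415)]: print('corner',onz(t,u/5+150,v/5+105,.012))
Q=cloud(s);print('scene head',Q[165+45//4,230+170//4],Q[165+108//4,230+355//4])
# housing axis from brass pixels
for d,C,n in((t,P,'t'),(s,Q,'s')):
    hsv=cv2.cvtColor(d['frame'],cv2.COLOR_RGB2HSV)
    m=(hsv[...,0]>8)&(hsv[...,0]<30)&(hsv[...,1]>110)&(C[...,2]>.15)&(C[...,2]<.35)
    p=C[m];print(n,m.sum(),p.mean(0),p.min(0),p.max(0)); vv,uu=np.nonzero(m);print(uu.min(),uu.max(),vv.min(),vv.max())
    r=((hsv[...,0]<8)|(hsv[...,0]>172))&(hsv[...,1]>110)&(C[...,2]>.2)&(C[...,2]<.35)&(C[...,0]>.2)
    vv,uu=np.nonzero(r)
    for a,b in zip(uu,vv):print(a,b,C[b,a].round(4),d['frame'][b,a])
E
```

```text
headtop 235.6 186.0 [0.52605815 0.06304812 0.2672829 ]
post 164.6 150.2 [0.61364601 0.24984021 0.35703032]
post [0.61393453 0.24919286 0.353     ] scene [0.61750943 0.25172745 0.353     ]
corner [0.82761197 0.29229496 0.012     ]
corner [ 0.78640351 -0.12400437  0.012     ]
corner [ 0.51044314 -0.09659419  0.012     ]
corner [0.54770056 0.3027042  0.012     ]
scene head [0.53848625 0.06984951 0.27053758] [0.61859379 0.25030531 0.35306641]
t 192 [ 0.59841732 -0.12147748  0.22608366] [ 0.52436158 -0.79996731  0.15003785] [0.77579506 0.09196429 0.25944876]
226 504 114 188
241 179 [0.5482 0.0463 0.2547] [86 47 43]
241 180 [0.5448 0.0461 0.2584] [86 42 38]
241 181 [0.5419 0.0461 0.2579] [91 51 45]
238 185 [0.5286 0.0542 0.2708] [120  47  42]
237 186 [0.5257 0.0571 0.2708] [128  66  58]
266 287 [ 0.2403 -0.026   0.2777] [57 36 32]
258 288 [ 0.2398 -0.0036  0.2927] [60 37 33]
259 288 [ 0.2399 -0.0064  0.2936] [60 36 32]
260 288 [ 0.2394 -0.0091  0.2898] [61 38 33]
261 288 [ 0.2395 -0.0119  0.2907] [61 38 33]
262 288 [ 0.2393 -0.0147  0.2896] [65 38 34]
263 288 [ 0.2394 -0.0174  0.2901] [65 
[... 26209 characters left out ...]
17 0.0876 0.2244] [54 29 27]
328 143 [0.2228 0.0911 0.2209] [44 26 21]
325 144 [0.2281 0.083  0.2167] [51 31 26]
326 144 [0.234  0.0891 0.2221] [49 30 25]
327 144 [0.2298 0.0909 0.2205] [46 26 26]
324 145 [0.2323 0.0816 0.2144] [55 33 29]
325 145 [0.2302 0.0843 0.2143] [52 27 27]
326 145 [0.228  0.087  0.2141] [47 28 25]
324 146 [0.2316 0.0818 0.21  ] [50 28 24]
325 146 [0.2272 0.0835 0.2083] [48 28 23]
322 147 [0.2291 0.0738 0.2016] [52 29 27]
323 147 [0.2299 0.0779 0.2036] [50 30 24]
324 147 [0.2353 0.0839 0.2088] [43 23 22]
325 147 [0.2285 0.0846 0.2054] [44 27 23]
322 148 [0.2351 0.077  0.202 ] [45 26 25]
323 148 [0.2322 0.0793 0.2013] [47 29 25]
324 148 [0.2296 0.0818 0.2008] [43 26 22]
```

```bash
cat >> h.py <<'E'
yaw=-0.0977
O=np.array([.566,.0594,.2])
def frame(yaw=yaw):
    xs=np.array([np.cos(yaw),np.sin(yaw),0]);ys=np.array([-np.sin(yaw),np.cos(yaw),0]);t=np.radians(35)
    a=-np.sin(t)*xs+np.array([0,0,np.cos(t)]); xh=np.cos(t)*xs+np.array([0,0,np.sin(t)]); return np.stack([xh,ys,a],1)
H=frame()
# tool rot with tool x at angle phi (ccw from above about axis, from x_h)
def toolR(phi):
    x=np.cos(phi)*H[:,0]+np.sin(phi)*H[:,1]; z=-H[:,2]; return np.stack([x,np.cross(z,x),z],1)
def tR(s): q=s['tool_rot'];return Ro.from_quat(np.r_[q[1:],q[0]]).as_matrix()
def plan(p0,R0,p1,R1,n=None):
    rv=Ro.from_matrix(R0.T@R1).as_rotvec(); 
    n=n or int(np.ceil(max(np.abs(rv).max()/np.radians(5)/.98,np.linalg.norm(p1-p0)/.038)))
    rows=[];R=R0
    for i in range(n):
        rows.append(np.r_[rv/n/np.radians(5),R.T@(p1-p0)/n/.04]); R=R@Ro.from_rotvec(rv/n).as_matrix()
    return np.array(rows)
def where(s):
    R=tR(s);p=H.T@(s['tool_pos']-O);x=H.T@R[:,0];
    return 'tcp_h(mm)',(p*1000).round(1),'phi',np.arctan2(x[1],x[0]).round(3),'tilt',(H.T@R[:,2]).round(3),'t',round(s['time'],2),'j6',s['joint_pos'][5].round(3)
E
python3 - <<'E'
from h import *
from plant import *
s=state();p0,R0=s['tool_pos'],tR(s)
pm=np.array([.45,-.25,.38]);R1=toolR(-np.pi/2)
r=plan(p0,R0,pm,R1);print(len(r));print(r.round(2).tolist())
r=plan(pm,R1,O+H@[0,0,.13],R1);print(len(r));print(r.round(2).tolist()); print(O+H@[0,0,.13])
E
```

```text
13
[[0.53, 0.09, 0.28, -0.53, -0.73, -0.29], [0.53, 0.09, 0.28, -0.55, -0.73, -0.26], [0.53, 0.09, 0.28, -0.56, -0.73, -0.23], [0.53, 0.09, 0.28, -0.58, -0.72, -0.2], [0.53, 0.09, 0.28, -0.6, -0.72, -0.17], [0.53, 0.09, 0.28, -0.61, -0.71, -0.14], [0.53, 0.09, 0.28, -0.63, -0.7, -0.11], [0.53, 0.09, 0.28, -0.65, -0.69, -0.09], [0.53, 0.09, 0.28, -0.66, -0.67, -0.06], [0.53, 0.09, 0.28, -0.68, -0.66, -0.03], [0.53, 0.09, 0.28, -0.69, -0.64, -0.01], [0.53, 0.09, 0.28, -0.71, -0.63, 0.01], [0.53, 0.09, 0.28, -0.73, -0.61, 0.04]]
9
[[0.0, 0.0, 0.0, -0.89, 0.09, 0.18], [0.0, 0.0, 0.0, -0.89, 0.09, 0.18], [0.0, 0.0, 0.0, -0.89, 0.09, 0.18], [0.0, 0.0, 0.0, -0.89, 0.09, 0.18], [0.0, 0.0, 0.0, -0.89, 0.09, 0.18], [0.0, 0.0, 0.0, -0.89, 0.09, 0.18], [0.0, 0.0, 0.0, -0.89, 0.09, 0.18], [0.0, 0.0, 0.0, -0.89, 0.09, 0.18], [0.0, 0.0, 0.0, -0.89, 0.09, 0.18]]
[0.49179065 0.06667341 0.30648977]
```

carry_out(moves=[[[0.53,0.09,0.28,-0.53,-0.73,-0.29,1],[0.53,0.09,0.28,-0.55,-0.73,-0.26,1],[0.53,0.09,0.28,-0.56,-0.73,-0.23,1],[0.53,0.09,0.28,-0.58,-0.72,-0.2,1],[0.53,0.09,0.28,-0.6,-0.72,-0.17,1],[0.53,0.09,0.28,-0.61,-0.71,-0.14,1],[0.53,0.09,0.28,-0.63,-0.7,-0.11,1],[0.53,0.09,0.28,-0.65,-0.69,-0.09,1]]])

```text
time: 0.82
tool_pos: [0.3343, -0.3858, 0.3235]
tool_rot: [-0.126, 0.707, -0.682, 0.139]
contact_force: [0.6, 0.6, 0.4]
gripper_width: 1.001
```

carry_out(moves=[[[0.53,0.09,0.28,-0.66,-0.67,-0.06,1],[0.53,0.09,0.28,-0.68,-0.66,-0.03,1],[0.53,0.09,0.28,-0.69,-0.64,-0.01,1],[0.53,0.09,0.28,-0.71,-0.63,0.01,1],[0.53,0.09,0.28,-0.73,-0.61,0.04,1],[0,0,0,0,0,0,1]]])

```text
time: 1.32
tool_pos: [0.4522, -0.2448, 0.3828]
tool_rot: [0.203, -0.645, 0.702, -0.223]
contact_force: [-0.9, -0.5, -0.2]
gripper_width: 1.005
```

carry_out(moves=[[[0,0,0,-0.89,0.09,0.18,1],[0,0,0,-0.89,0.09,0.18,1],[0,0,0,-0.89,0.09,0.18,1],[0,0,0,-0.89,0.09,0.18,1],[0,0,0,-0.89,0.09,0.18,1],[0,0,0,-0.89,0.09,0.18,1],[0,0,0,-0.89,0.09,0.18,1]]])

```text
time: 1.9
tool_pos: [0.4808, -0.0011, 0.3233]
tool_rot: [0.2, -0.643, 0.705, -0.222]
contact_force: [1.2, -0.5, 0.5]
gripper_width: 1.001
```

```bash
python3 - <<'E'
from h import *
from plant import *
s=state();print(s['tool_pos'],s['joint_pos'].round(2));print(where(s));print(plan(s['tool_pos'],tR(s),O+H@[0,0,.13],toolR(-np.pi/2),3).round(2).tolist())
E
```

```text
[ 0.48077173 -0.00109245  0.32326454] [-0.19 -0.79  2.18  0.06  1.15  1.47]
('tcp_h(mm)', array([  6.1, -68.5, 146.2]), 'phi', np.float64(-1.566), 'tilt', array([-0.003, -0.   , -1.   ]), 't', 1.9, 'j6', np.float64(1.469))
[[0.01, -0.0, 0.02, -0.57, 0.05, 0.14], [0.01, -0.0, 0.02, -0.57, 0.05, 0.14], [0.01, -0.0, 0.02, -0.57, 0.05, 0.14]]
```

carry_out(moves=[[[0,0,0,-0.57,0.05,0.14,1],[0,0,0,-0.57,0.05,0.14,1],[0,0,0,-0.57,0.05,0.14,1],[0,0,0,0,0,0,1],[0,0,0,0,0,0,1]]])

```text
time: 2.32
tool_pos: [0.4918, 0.0663, 0.3052]
tool_rot: [0.2, -0.644, 0.704, -0.221]
contact_force: [0.8, -0.2, 0.5]
gripper_width: 0.997
```

```bash
python3 - <<'E'
from h import *
from plant import *
s=state();print(where(s))
np.savez('s1.npz',p=s['tool_pos'],R=tR(s))
for n in ['wrist','scene']:
    f=grab_frame(n);np.savez(n+'1.npz',**f);
    c=f['frame'][:,:,::-1]
    cv2.imwrite(f'pics/{n}1.png',c if n=='wrist' else cv2.resize(c[150:250,220:340],None,fx=5,fy=5,interpolation=cv2.INTER_CUBIC))
E
```

```text
('tcp_h(mm)', array([ -0.8,  -0.4, 128.9]), 'phi', np.float64(-1.562), 'tilt', array([-0.006,  0.001, -1.   ]), 't', 2.32, 'j6', np.float64(1.695))
```

View pics/wrist1.png

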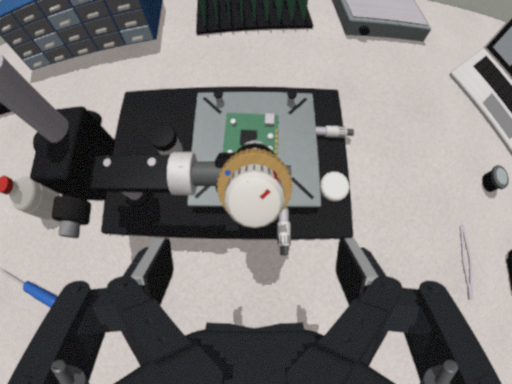

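View pics/scene1.png

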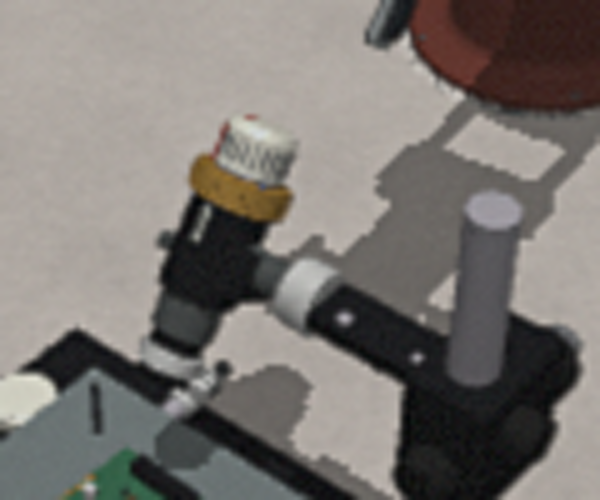

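```bash
cat >> h.py <<'E'
def wproj(f,p,R,Ph):  # housing-frame pts (m) -> wrist pixels
    X=O+np.atleast_2d(Ph)@H.T; X=(X-p)@R
    T=f['hand_eye'];c=(X-T[:3,3])@T[:3,:3];K=f['K']
    th=np.arctan2(np.hypot(c[:,0],c[:,1]),c[:,2]);ph=np.arctan2(c[:,1],c[:,0])
    return np.stack([K[0,2]+K[0,0]*th*np.cos(ph),K[1,2]+K[1,1]*th*np.sin(ph)],1)
def wray(f,p,R,u,v):  # ray in housing frame
    K=f['K'];a=np.array([u-K[0,2],v-K[1,2]])/K[0,0];t=np.linalg.norm(a)
    d=np.r_[np.sin(t)*a/t,np.cos(t)];T=f['hand_eye'];
    o=H.T@(p+R@T[:3,3]-O);return o,H.T@R@T[:3,:3]@d
def wplane(f,p,R,u,v,z):
    o,d=wray(f,p,R,u,v);return o+d*(z-o[2])/d[2]
def circ(r,z):
    a=np.linspace(0,2*np.pi,73);return np.stack([r*np.cos(a),r*np.sin(a),0*a+z],1)
E
python3 - <<'E'
from h import *
f=dict(np.load('wrist1.npz'));q=np.load('s1.npz');p,R=q['p'],q['R']
im=f['frame'];hsv=cv2.cvtColor(im,cv2.COLOR_RGB2HSV)
sl=(slice(140,240),slice(200,310))
big=cv2.resize(im[sl][:,:,::-1],None,fx=6,fy=6,interpolation=cv2.INTER_CUBIC)
for r,z,c in((.022,.071,(255,0,0)),(.030,.046,(0,255,0)),(.03,.028,(0,255,0))):
    pts=wproj(f,p,R,circ(r,z));cv2.polylines(big,[((pts-[200,140]+.5)*6).round().astype(int)],True,c,1)
cv2.imwrite('pics/ov1.png',big)
red=((hsv[...,0]<8)|(hsv[...,0]>172))&(hsv[...,1]>120)
n,l,st,ce=cv2.connectedComponentsWithStats(red[sl].astype(np.uint8))
for i in range(1,n):print(st[i],ce[i]+[200,140])
E
```

```text
[74 32  4  7 12] [275.16666667 175.25      ]
[61 50  8  8 27] [264.59259259 193.85185185]
[73 94  1  1  1] [273. 234.]
```

View pics/ov1.png

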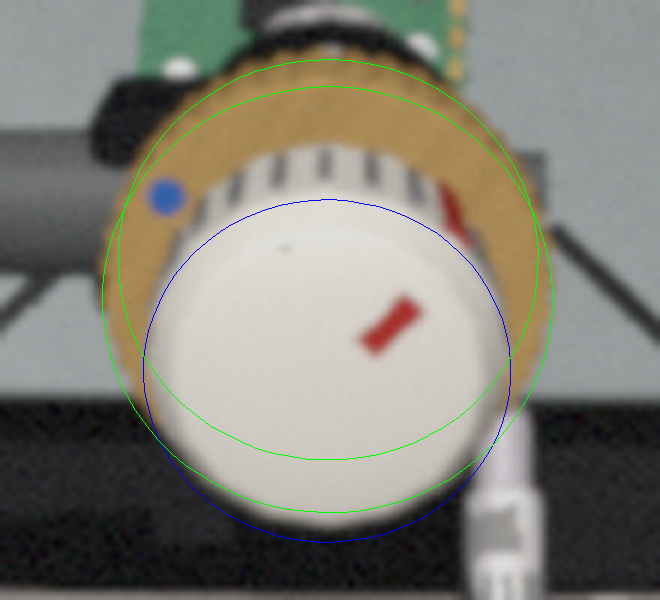

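```bash
python3 - <<'E'
from h import *
f=dict(np.load('wrist1.npz'));q=np.load('s1.npz');p,R=q['p'],q['R']
for dx in (0,.0015,.003):
    for n,u,v,z in(('bar0',200+372/6-.5,140+345/6-.5,.0775),('bar1',200+410/6-.5,140+305/6-.5,.0765),('line_top',200+462/6-.5,140+235/6-.5,.069),('line_bot',200+447/6-.5,140+187/6-.5,.049),('blue',200+166/6-.5,140+197/6-.5,.0465)):
        P=wplane(f,p,R,u,v,z)-[dx,0,0];print(dx,n,(P*1e3).round(1),np.hypot(P[0],P[1]).round(4),np.arctan2(P[1],P[0]).round(3))
    P0=wplane(f,p,R,254,140+528/6-.5,.071)-[dx,0,0];print('head lower edge',P0)
E
```

```text
0 bar0 [ 6.5 -5.2 77.5] 0.0083 -0.667
0 bar1 [11.1 -9.5 76.5] 0.0146 -0.706
0 line_top [ 17.3 -15.7  69. ] 0.0234 -0.74
0 line_bot [ 17.6 -15.2  49. ] 0.0233 -0.712
0 blue [15.3 21.1 46.5] 0.0261 0.945
head lower edge [-0.02010201 -0.00019965  0.071     ]
0.0015 bar0 [ 5.  -5.2 77.5] 0.0072 -0.797
0.0015 bar1 [ 9.6 -9.5 76.5] 0.0135 -0.778
0.0015 line_top [ 15.8 -15.7  69. ] 0.0223 -0.785
0.0015 line_bot [ 16.1 -15.2  49. ] 0.0222 -0.756
0.0015 blue [13.8 21.1 46.5] 0.0252 0.993
head lower edge [-0.02160201 -0.00019965  0.071     ]
0.003 bar0 [ 3.5 -5.2 77.5] 0.0062 -0.969
0.003 bar1 [ 8.1 -9.5 76.5] 0.0124 -0.863
0.003 line_top [ 14.3 -15.7  69. ] 0.0212 -0.835
0.003 line_bot [ 14.6 -15.2  49. ] 0.0211 -0.805
0.003 blue [12.3 21.1 46.5] 0.0244 1.044
head lower edge [-0.02310201 -0.00019965  0.071     ]
```

```bash
cat >> h.py <<'E'
O=O+H@[.0017,0,0]
def go(z,phi,n=None,xy=(0,0)):
    from plant import state
    s=state();print(where(s));r=plan(s['tool_pos'],tR(s),O+H@np.array([xy[0],xy[1],z]),toolR(phi),n);print(r.round(3).tolist())
E
python3 -c "
from h import *
go(.048,-np.pi/2,5)"
```

```text
('tcp_h(mm)', array([ -1.3,  -1.9, 129.6]), 'phi', np.float64(-1.566), 'tilt', array([-0.004, -0.   , -1.   ]), 't', 2.42, 'j6', np.float64(1.696))
[[0.009, -0.0, 0.012, -0.01, -0.008, 0.408], [0.009, -0.0, 0.012, -0.01, -0.008, 0.408], [0.009, -0.0, 0.012, -0.01, -0.008, 0.408], [0.009, -0.0, 0.012, -0.01, -0.007, 0.408], [0.009, -0.0, 0.012, -0.01, -0.007, 0.408]]
```

carry_out(moves=[[[0,0,0,-0.005,-0.01,0.4,1],[0,0,0,-0.005,-0.01,0.4,1],[0,0,0,-0.005,-0.01,0.4,1],[0,0,0,-0.005,-0.01,0.4,1],[0,0,0,-0.005,-0.01,0.4,1],[0,0,0,0,0,0,1],[0,0,0,0,0,0,1]]])

```text
time: 3.0
tool_pos: [0.5391, 0.0604, 0.2412]
tool_rot: [0.199, -0.642, 0.706, -0.221]
contact_force: [-0.1, -0.9, -0.3]
gripper_width: 1.001
```

```bash
python3 - <<'E'
from h import *
from plant import *
s=state();print(where(s));print(s['contact_force'],s['ft_torque'])
for n in ['wrist','scene']:
    f=grab_frame(n);np.savez(n+'2.npz',**f);
    c=f['frame'][:,:,::-1]
    cv2.imwrite(f'pics/{n}2.png',cv2.resize(c[100:330,130:390],None,fx=3,fy=3)if n=='wrist' else cv2.resize(c[100:250,190:340],None,fx=4,fy=4,interpolation=cv2.INTER_CUBIC))
E
```

```text
('tcp_h(mm)', array([-0.1, -1.6, 49.2]), 'phi', np.float64(-1.567), 'tilt', array([-0.006, -0.001, -1.   ]), 't', 3.0, 'j6', np.float64(1.698))
[-0.07400321 -0.94677383 -0.33727533] [0.01921127 0.17497488 0.00523276]
```

View pics/wrist2.png

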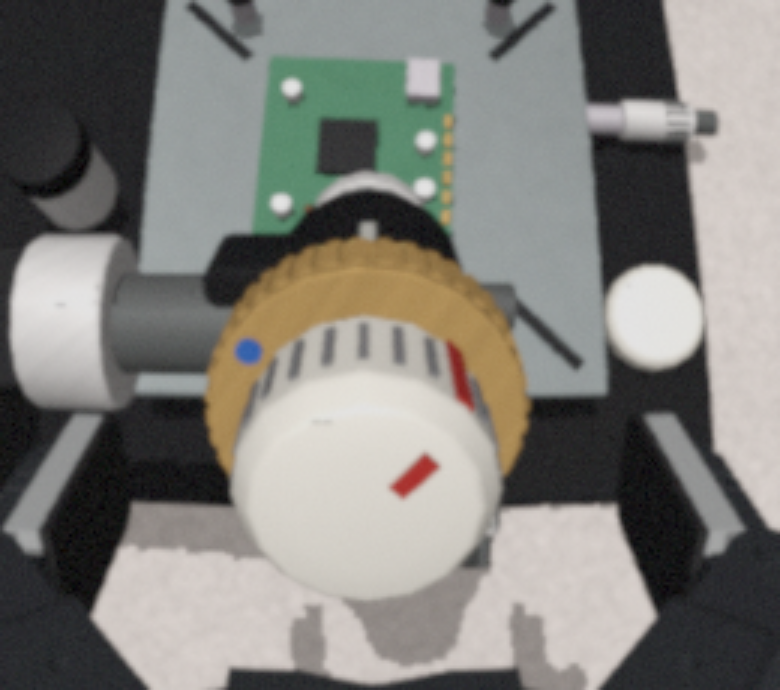

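View pics/scene2.png

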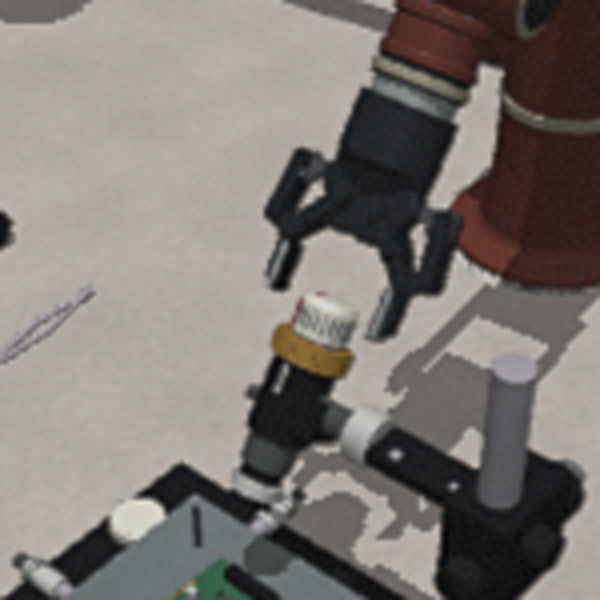

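carry_out(moves=[[[0,0,0,0,0,0,-1],[0,0,0,0,0,0,-1],[0,0,0,0,0,0,-1],[0,0,0,0,0,0,-1],[0,0,0,0,0,0,-1],[0,0,0,0,0,0,-1],[0,0,0,0,0,0,-1],[0,0,0,0,0,0,-1]]])

```text
time: 3.77
tool_pos: [0.5391, 0.0617, 0.2431]
tool_rot: [0.2, -0.643, 0.705, -0.222]
contact_force: [-6.6, -2.1, 4.9]
gripper_width: 0.494
```

```bash
python3 - <<'E'
from h import *
from plant import *
s=state();print(where(s));print(s['contact_force'],s['ft_torque'],s['gripper_width'])
for n in ['wrist','scene']:
    f=grab_frame(n);
    c=f['frame'][:,:,::-1]
    cv2.imwrite(f'pics/{n}3.png',cv2.resize(c[100:330,130:390],None,fx=2,fy=2)if n=='wrist' else cv2.resize(c[130:230,220:320],None,fx=6,fy=6,interpolation=cv2.INTER_CUBIC))
E
```

```text
('tcp_h(mm)', array([ 0.9, -0.3, 50.8]), 'phi', np.float64(-1.565), 'tilt', array([-0.003, -0.   , -1.   ]), 't', 3.77, 'j6', np.float64(1.699))
[-6.62831623 -2.08580296  4.9160686 ] [-0.28164288  0.73527844 -0.22049778] 0.4940896390870264
```

View pics/wrist3.png

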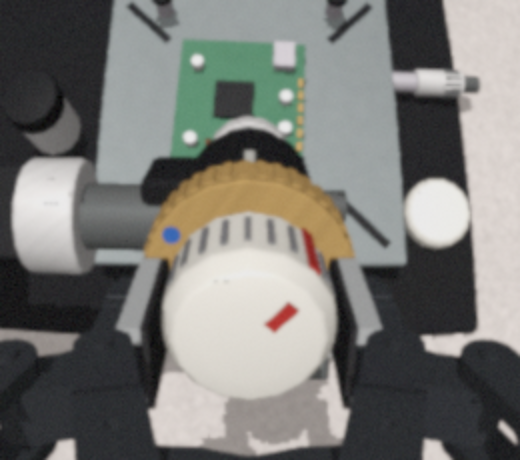

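View pics/scene3.png

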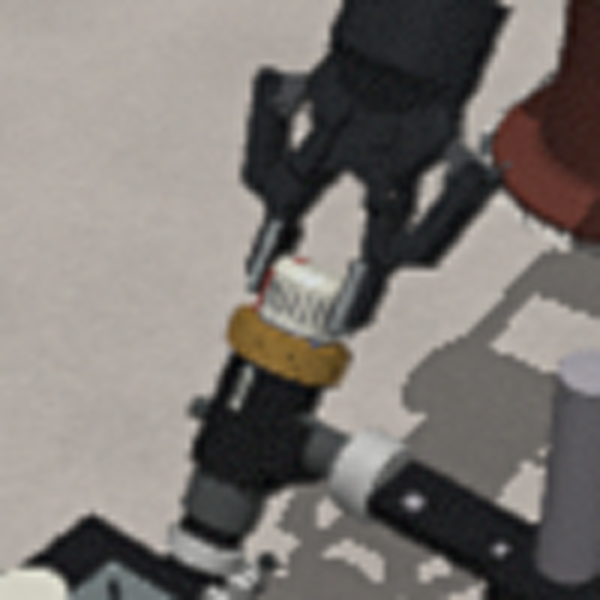

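carry_out(moves=[[[0,0,-0.5,0,0,0,-1],[0,0,-0.8,0,0,0,-1],[0,0,-0.8,0,0,0,-1],[0,0,-0.8,0,0,0,-1],[0,0,-0.8,0,0,0,-1],[0,0,-0.8,0,0,0,-1],[0,0,-0.5,0,0,0,-1],[0,0,0,0,0,0,-1]]])

```text
time: 4.53
tool_pos: [0.5391, 0.0623, 0.2431]
tool_rot: [-0.148, 0.781, -0.549, 0.26]
contact_force: [-6.9, 1.8, 3.4]
gripper_width: 0.498
```

```bash
cat > look.py <<'E'
import sys
from h import *
from plant import *
k=sys.argv[1]
s=state();print(where(s));F,M=H.T@s['contact_force'],H.T@s['ft_torque'];print('F_h',F.round(1),'M_h',M.round(3),'M_world',s['ft_torque'].round(3),s['gripper_width'])
p,R=s['tool_pos'],tR(s)
f=grab_frame('wrist');np.savez(f'wrist{k}.npz',p=p,R=R,**f)
cv2.imwrite(f'pics/wrist{k}.png',cv2.resize(f['frame'][100:330,110:400,::-1],None,fx=2.7,fy=2.6))
E
python3 look.py 4
```

```text
('tcp_h(mm)', array([ 0.8,  0.3, 50.8]), 'phi', np.float64(-1.128), 'tilt', array([-0.003,  0.001, -1.   ]), 't', 4.53, 'j6', np.float64(1.261))
F_h [-3.8  1.1  6.8] M_h [-0.124  0.703  0.049] M_world [-0.061  0.713 -0.031] 0.4980088130520517
```

View pics/wrist4.png

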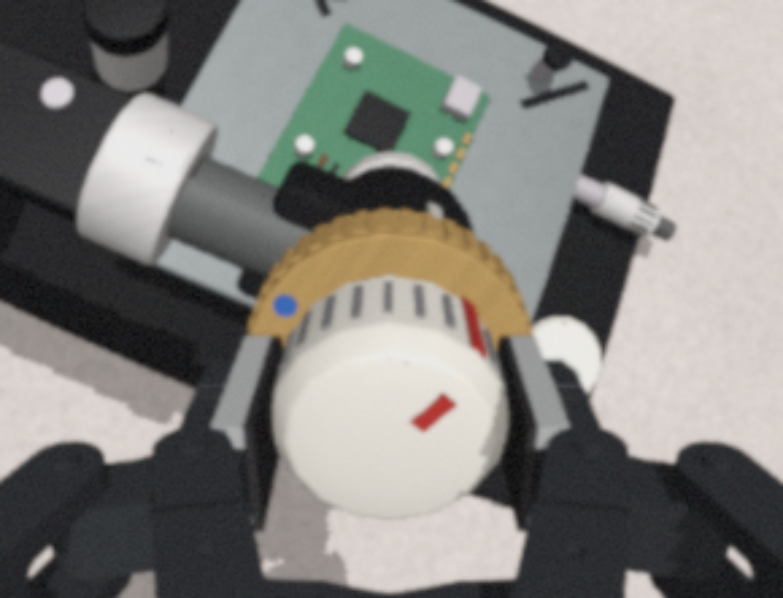

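carry_out(moves=[[[0,0,-0.8,0,0,0,-1],[0,0,-0.8,0,0,0,-1],[0,0,-0.8,0,0,0,-1],[0,0,-0.8,0,0,0,-1],[0,0,-0.8,0,0,0,-1],[0,0,0,0,0,0,-1],[0,0,0,0,0,0,-1]]])

```text
time: 5.17
tool_pos: [0.5389, 0.0627, 0.2429]
tool_rot: [-0.101, 0.864, -0.405, 0.281]
contact_force: [-8.6, 3.5, 4.7]
gripper_width: 0.496
```

```bash
python3 look.py 5; python3 - <<'E'
from h import *
from plant import *
f=grab_frame('scene');cv2.imwrite('pics/scene5.png',cv2.resize(f['frame'][130:230,220:320,::-1],None,fx=6,fy=6,interpolation=cv2.INTER_CUBIC))
E
```

```text
('tcp_h(mm)', array([ 0.6,  0.6, 50.7]), 'phi', np.float64(-0.779), 'tilt', array([-0.004,  0.002, -1.   ]), 't', 5.17, 'j6', np.float64(0.912))
F_h [-4.5  2.6  9. ] M_h [0.081 0.697 0.234] M_world [-0.     0.701  0.238] 0.4958771376076645
```

View pics/wrist5.png

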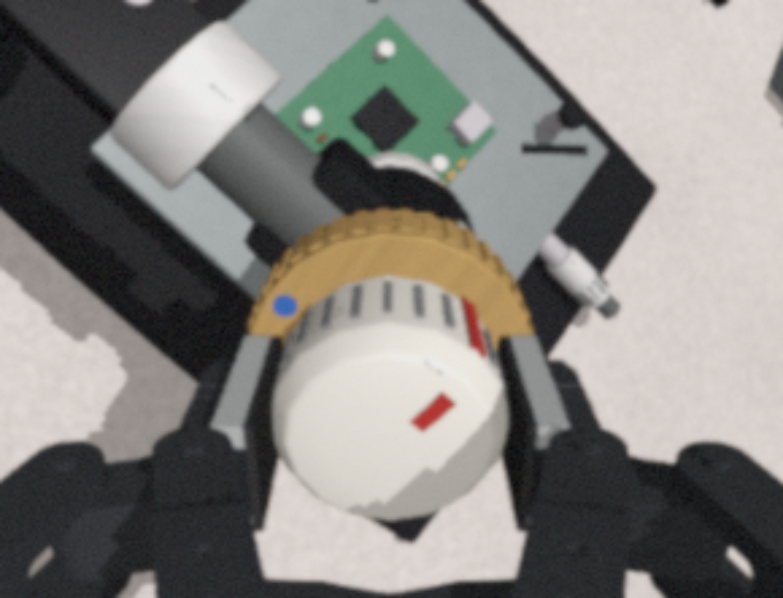

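View pics/scene5.png

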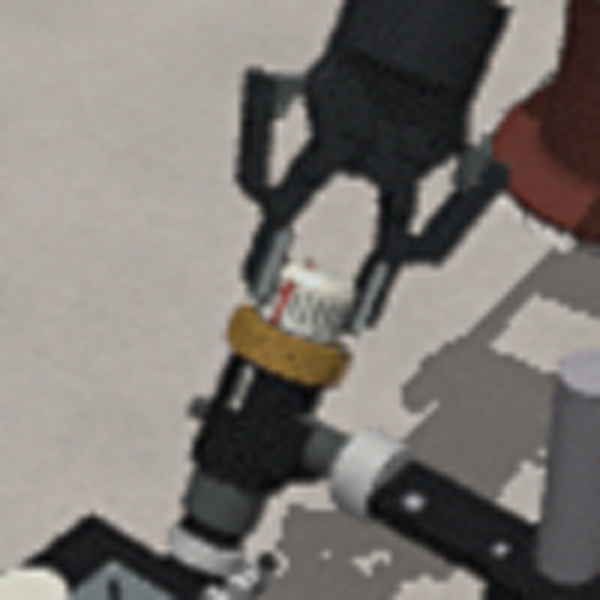

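```bash
python3 - <<'E'
from h import *
from plant import *
f=grab_frame('scene');hsv=cv2.cvtColor(f['frame'],cv2.COLOR_RGB2HSV)
r=((hsv[...,0]<8)|(hsv[...,0]>172))&(hsv[...,1]>90);r[:174]=0;r[186:]=0;r[:,:262]=0;r[:,272:]=0
v,u=np.nonzero(r);print(len(u),u.mean(),v.mean())
def pj(P):
    T=f['world_from_camera'];c=(O+H@P-T[:3,3])@T[:3,:3];return f['K'][:2,:2]@(c[:2]/c[2])+f['K'][:2,2]
print('mark pred',pj(np.array([.025,0,.013])),'seen',220+243/6,130+388/6)
for b in(-.3,-.15,0,.15,.3):print(b,pj(np.array([.022*np.cos(b),.022*np.sin(b),.06])))
E
```

```text
8 266.75 179.75
mark pred [260.12415005 194.2917876 ] seen 260.5 194.66666666666669
-0.3 [265.26667641 178.41025494]
-0.15 [266.00404996 178.84438247]
0 [266.85284685 179.30192259]
0.15 [267.79361262 179.77220518]
0.3 [268.80444161 180.24415063]
```

carry_out(moves=[[[0,0,0,0,0,0,1],[0,0,0,0,0,0,1],[0,0,0,0,0,0,1],[0,0,0,0,0,0,1],[0,0,0,0,0,0,1],[0,0,0,0,0,0,1],[0,0,0,0,0,0,1]]])

```text
time: 5.9
tool_pos: [0.5393, 0.0619, 0.2419]
tool_rot: [-0.1, 0.864, -0.405, 0.282]
contact_force: [-0.6, -0.8, 0.5]
gripper_width: 0.997
```

```bash
python3 look.py 6; python3 -c "
from h import *
go(.078,-np.pi/2)"
```

```text
('tcp_h(mm)', array([ 0.4, -0.1, 49.7]), 'phi', np.float64(-0.78), 'tilt', array([-0.004,  0.001, -1.   ]), 't', 5.9, 'j6', np.float64(0.913))
F_h [-0.1 -0.9  0.7] M_h [ 0.035  0.253 -0.038] M_world [ 0.075  0.247 -0.012] 0.9966664975665588
('tcp_h(mm)', array([ 0.4, -0.1, 49.6]), 'phi', np.float64(-0.78), 'tilt', array([-0.004,  0.001, -1.   ]), 't', 5.95, 'j6', np.float64(0.913))
[[0.004, 0.002, 0.906, -0.001, 0.001, -0.071], [0.004, 0.002, 0.906, -0.001, 0.001, -0.071], [0.004, 0.002, 0.906, -0.001, 0.001, -0.071], [0.004, 0.002, 0.906, -0.001, 0.001, -0.071], [0.004, 0.002, 0.906, -0.001, 0.001, -0.071], [0.004, 0.002, 0.906, -0.001, 0.001, -0.071], [0.004, 0.002, 0.906, -0.001, 0.001, -0.071], [0.004, 0.002, 0.906, -0.001, 0.001, -0.071], [0.004, 0.002, 0.906, -0.0, 0.001, -0.071], [0.004, 0.002, 0.906, -0.0, 0.001, -0.071]]
```

View pics/wrist6.png

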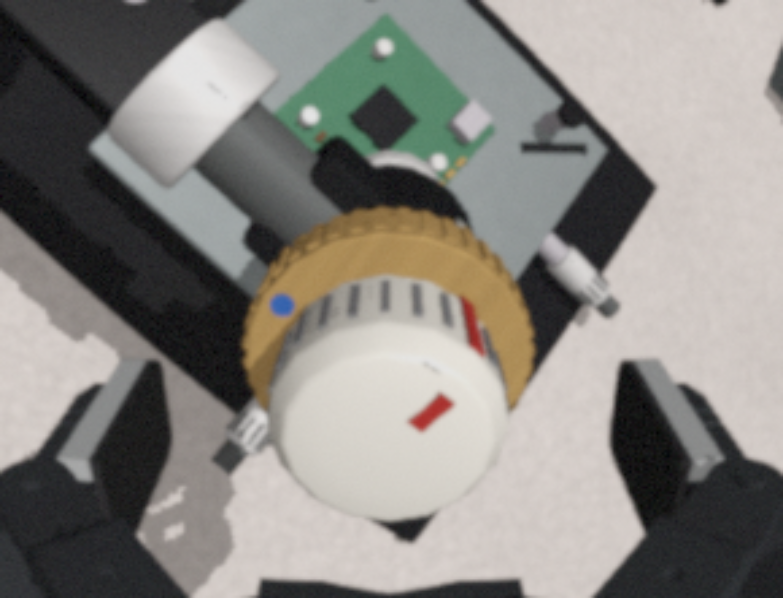

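carry_out(moves=[[[0,0,-1,0,0,0,1],[0,0,-1,0,0,0,1],[0,0,-1,0,0,0,1],[0,0,-1,0,0,0,1],[0,0,-1,0,0,0,1],[0,0,-1,0,0,0,1],[0,0,-1,0,0,0,1],[0,0,-1,0,0,0,1]]])

```text
time: 6.62
tool_pos: [0.5393, 0.0619, 0.2419]
tool_rot: [0.003, 0.951, -0.083, 0.299]
contact_force: [-0.4, 0.2, -0.1]
gripper_width: 0.997
```

carry_out(moves=[[[0,0,-1,0,0,0,1],[0,0,-1,0,0,0,1],[0,0,-1,0,0,0,1],[0,0,-1,0,0,0,1],[0,0,-1,0,0,0,1],[0,0,-1,0,0,0,1],[0,0,-1,0,0,0,1],[0,0,-1,0,0,0,1]]])

```text
time: 7.28
tool_pos: [0.5393, 0.0619, 0.2419]
tool_rot: [0.105, 0.922, 0.247, 0.28]
contact_force: [0.5, 0.9, 0.2]
gripper_width: 0.996
```

carry_out(moves=[[[0,0,-1,0,0,0,1],[0,0,-1,0,0,0,1],[0,0,-1,0,0,0,1],[0,0,-1,0,0,0,1],[0,0,-1,0,0,0,1],[0,0,0,0,0,0,1],[0,0,0,0,0,0,1]]])

```text
time: 7.87
tool_pos: [0.5393, 0.062, 0.2419]
tool_rot: [0.162, 0.848, 0.438, 0.251]
contact_force: [-0.3, -0.3, 0.8]
gripper_width: 0.993
```

```bash
python3 look.py 7; python3 -c "
from h import *
go(.022,1.05,4)"
```

```text
('tcp_h(mm)', array([ 0.4, -0.1, 49.7]), 'phi', np.float64(1.05), 'tilt', array([-0.004,  0.001, -1.   ]), 't', 7.87, 'j6', np.float64(-0.917))
F_h [ 0.3 -0.3  0.7] M_h [-0.045  0.277  0.011] M_world [-0.016  0.28  -0.017] 0.992996207049627
('tcp_h(mm)', array([ 0.4, -0.1, 49.7]), 'phi', np.float64(1.051), 'tilt', array([-0.004,  0.001, -1.   ]), 't', 7.92, 'j6', np.float64(-0.917))
[[-0.01, 0.003, 0.001, -0.001, -0.002, 0.173], [-0.01, 0.003, 0.001, -0.001, -0.002, 0.173], [-0.01, 0.003, 0.001, -0.001, -0.002, 0.173], [-0.01, 0.003, 0.001, -0.001, -0.002, 0.173]]
```

View pics/wrist7.png

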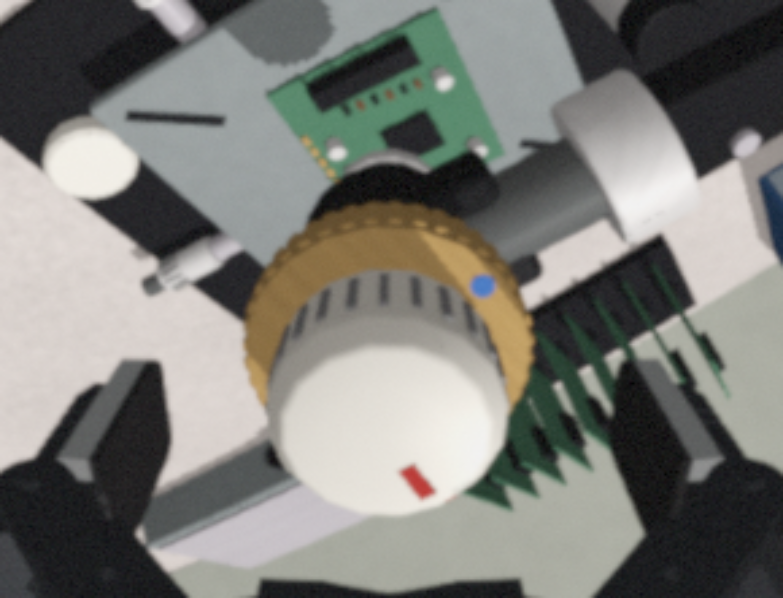

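carry_out(moves=[[[0,0,0,0,0,0.175,1],[0,0,0,0,0,0.175,1],[0,0,0,0,0,0.175,1],[0,0,0,0,0,0.175,1],[0,0,0,0,0,0,1],[0,0,0,0,0,0,1]]])

```text
time: 8.42
tool_pos: [0.555, 0.0604, 0.2176]
tool_rot: [0.162, 0.848, 0.439, 0.25]
contact_force: [-0.4, -0.2, -0.1]
gripper_width: 0.997
```

carry_out(moves=[[[0,0,0,0,0,0,-1],[0,0,0,0,0,0,-1],[0,0,0,0,0,0,-1],[0,0,0,0,0,0,-1],[0,0,0,0,0,0,-1],[0,0,0,0,0,0,-1]]])

```text
time: 8.92
tool_pos: [0.5547, 0.0599, 0.2197]
tool_rot: [0.163, 0.848, 0.439, 0.25]
contact_force: [-9.1, -2.3, 5.0]
gripper_width: 0.68
```

```bash
python3 look.py 8;  python3 - <<'E'
from h import *
from plant import *
f=grab_frame('scene');cv2.imwrite('pics/scene8.png',cv2.resize(f['frame'][130:230,220:320,::-1],None,fx=6,fy=6,interpolation=cv2.INTER_CUBIC))
E
```

```text
('tcp_h(mm)', array([ 0.4, -0.6, 22.6]), 'phi', np.float64(1.053), 'tilt', array([-0.004, -0.001, -1.   ]), 't', 8.92, 'j6', np.float64(-0.919))
F_h [-4.3 -3.2  9.2] M_h [-0.477  0.931  0.037] M_world [-0.319  0.967 -0.243] 0.6799338210497212
```

View pics/wrist8.png

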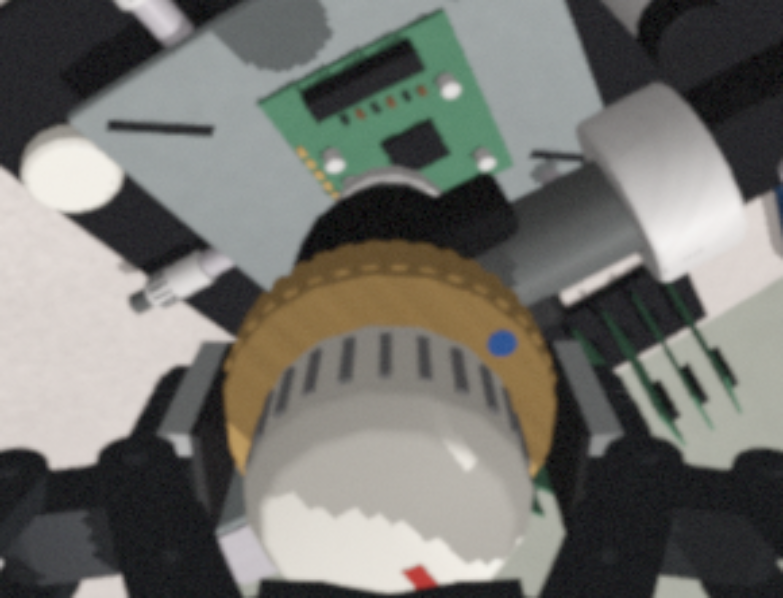

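View pics/scene8.png

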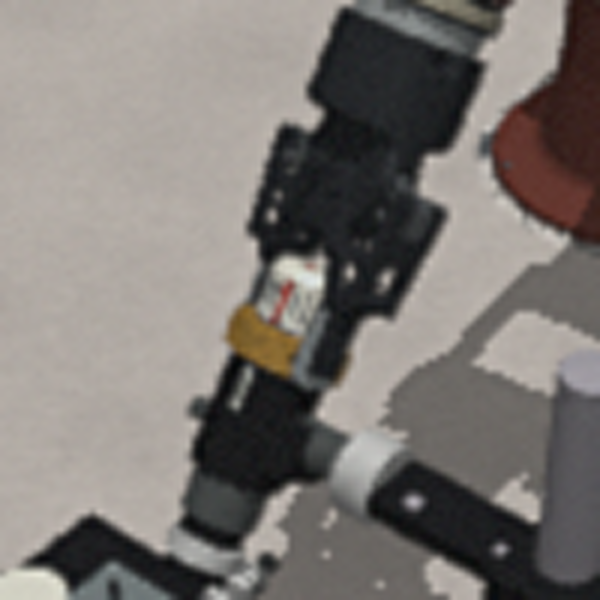

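carry_out(moves=[[[0,0,0.7,0,0,0.002,-1],[0,0,0.7,0,0,0.002,-1],[0,0,0.7,0,0,0.002,-1],[0,0,0.7,0,0,0.002,-1]]])

```text
time: 9.35
tool_pos: [0.5548, 0.0598, 0.2194]
tool_rot: [0.131, 0.895, 0.331, 0.268]
contact_force: [-9.9, -2.4, 4.9]
gripper_width: 0.685
```

```bash
cat > q.py <<'E'
import sys
from h import *
from plant import *
s=state();print(where(s));F,M=H.T@s['contact_force'],H.T@s['ft_torque'];print('F_h',F.round(1),'M_h',M.round(3),'eff6',s['joint_efforts'][5].round(3),s['gripper_width'].round(4))
f=grab_frame('scene');hsv=cv2.cvtColor(f['frame'],cv2.COLOR_RGB2HSV)
r=((hsv[...,0]<8)|(hsv[...,0]>172))&(hsv[...,1]>90);r[:174]=0;r[186:]=0;r[:,:260]=0;r[:,276:]=0
v,u=np.nonzero(r);print('red',len(u),u.mean(),v.mean())
E
python3 q.py
```

```text
('tcp_h(mm)', array([ 0.3, -0.7, 22.3]), 'phi', np.float64(0.806), 'tilt', array([-0.005, -0.001, -1.   ]), 't', 9.35, 'j6', np.float64(-0.671))Traceback (most recent call last):
  File "q.py", line 4, in <module>
    s=state();print(where(s));F,M=H.T@s['contact_force'],H.T@s['ft_torque'];print('F_h',F.round(1),'M_h',M.round(3),'eff6',s['joint_efforts'][5].round(3),s['gripper_width'].round(4))
                                                                                                                                                          ^^^^^^^^^^^^^^^^^^^^^^^^
AttributeError: 'float' object has no attribute 'round'
```

```bash
sed -i "s/s\['gripper_width'\].round(4)/s['gripper_width']/" q.py; python3 q.py; python3 look.py 9
```

```text
('tcp_h(mm)', array([ 0.3, -0.7, 22.3]), 'phi', np.float64(0.806), 'tilt', array([-0.005, -0.001, -1.   ]), 't', 9.35, 'j6', np.float64(-0.671))
F_h [-5.1 -3.3  9.5] M_h [-0.592  0.963  0.098] eff6 -0.523 0.6854460280564774
red 8 266.75 179.75
('tcp_h(mm)', array([ 0.3, -0.7, 22.3]), 'phi', np.float64(0.804), 'tilt', array([-0.005, -0.001, -1.   ]), 't', 9.4, 'j6', np.float64(-0.669))
F_h [-4.  -3.9  8.9] M_h [-0.645  0.959 -0.097] M_world [-0.377  1.001 -0.45 ] 0.6781849847510666
```

View pics/wrist9.png

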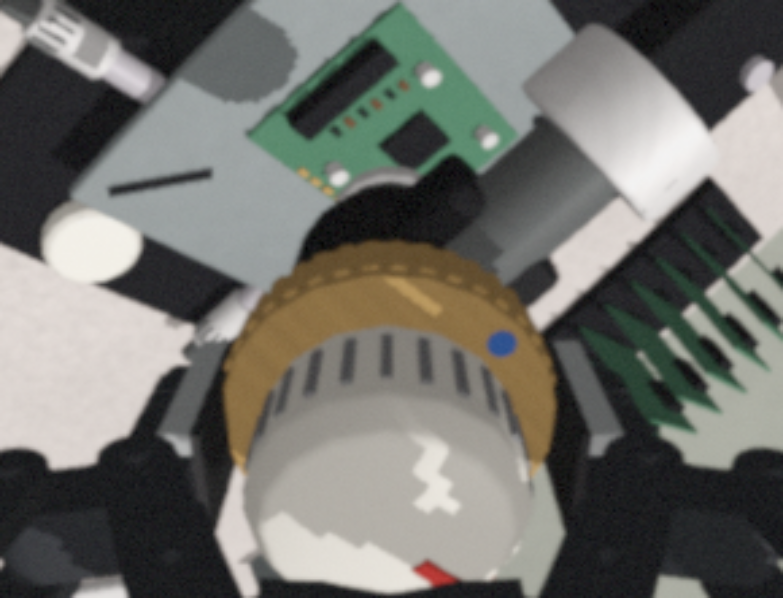

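carry_out(moves=[[[0,0,0.8,0,0,0.002,-1],[0,0,0.8,0,0,0.002,-1],[0,0,0.8,0,0,0.002,-1]]])

```text
time: 9.7
tool_pos: [0.5549, 0.0597, 0.2192]
tool_rot: [0.102, 0.925, 0.235, 0.28]
contact_force: [-10.2, -3.8, 3.9]
gripper_width: 0.679
```

```bash
python3 q.py
```

```text
('tcp_h(mm)', array([ 0.2, -0.8, 22.1]), 'phi', np.float64(0.596), 'tilt', array([-0.005, -0.001, -1.   ]), 't', 9.7, 'j6', np.float64(-0.461))
F_h [-5.8 -4.7  8.8] M_h [-0.594  0.987  0.134] eff6 -0.61 0.6794982924502768
red 7 266.57142857142856 180.14285714285714
```

carry_out(moves=[[[0,0,0.8,0,0,0.002,-1],[0,0,0.8,0,0,0.002,-1],[0,0,0.8,0,0,0.002,-1]]])

```text
time: 10.0
tool_pos: [0.5549, 0.0596, 0.2189]
tool_rot: [0.072, 0.945, 0.137, 0.289]
contact_force: [-11.0, -4.6, 5.0]
gripper_width: 0.68
```

```bash
python3 q.py
```

```text
('tcp_h(mm)', array([ 0.1, -0.9, 21.8]), 'phi', np.float64(0.387), 'tilt', array([-0.005, -0.001, -1.   ]), 't', 10.0, 'j6', np.float64(-0.252))
F_h [-5.7 -5.7 10.1] M_h [-0.703  1.026  0.104] eff6 -0.61 0.6799127542853277
red 0 nan nanq.py:7: RuntimeWarning: Mean of empty slice.
  v,u=np.nonzero(r);print('red',len(u),u.mean(),v.mean())
  ret = ret.dtype.type(ret / rcount)
```

carry_out(moves=[[[0,0,0.8,0,0,0.002,-1],[0,0,0.8,0,0,0.002,-1],[0,0,0.8,0,0,0.002,-1]]])

```text
time: 10.3
tool_pos: [0.555, 0.0595, 0.2186]
tool_rot: [0.042, 0.954, 0.038, 0.295]
contact_force: [-11.2, -3.5, 5.9]
gripper_width: 0.679
```

```bash
python3 q.py 2>/dev/null; python3 look.py 10
```

```text
('tcp_h(mm)', array([-0. , -0.9, 21.6]), 'phi', np.float64(0.178), 'tilt', array([-0.006, -0.002, -1.   ]), 't', 10.3, 'j6', np.float64(-0.043))
F_h [-5.4 -4.6 11. ] M_h [-0.766  1.064  0.082] eff6 -0.611 0.6793403785777553
red 0 nan nan
('tcp_h(mm)', array([-0.1, -0.9, 21.5]), 'phi', np.float64(0.175), 'tilt', array([-0.006, -0.002, -1.   ]), 't', 10.35, 'j6', np.float64(-0.04))
F_h [-5.7 -5.7 11. ] M_h [-0.809  1.03  -0.133] M_world [-0.483  1.082 -0.573] 0.6801807439799527
```

View pics/wrist10.png

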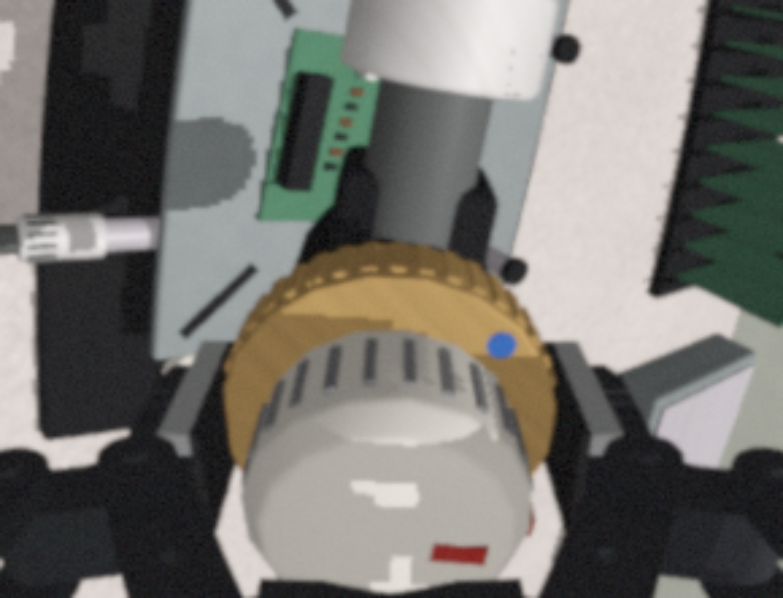

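carry_out(moves=[[[0,0,0.8,0,0,0.002,-1],[0,0,0.8,0,0,0.002,-1],[0,0,0.8,0,0,0.002,-1]]])

```text
time: 10.65
tool_pos: [0.555, 0.0595, 0.2183]
tool_rot: [0.011, 0.953, -0.062, 0.298]
contact_force: [-12.2, -4.3, 6.2]
gripper_width: 0.683
```

```bash
python3 q.py 2>/dev/null
```

```text
('tcp_h(mm)', array([-0.2, -0.9, 21.3]), 'phi', np.float64(-0.032), 'tilt', array([-0.006, -0.002, -1.   ]), 't', 10.65, 'j6', np.float64(0.167))
F_h [-6.1 -5.5 11.8] M_h [-0.813  1.19   0.054] eff6 -0.612 0.6826987529958981
red 0 nan nan
```

carry_out(moves=[[[0,0,0.8,0,0,0,-1],[0,0,0.8,0,0,0,-1],[0,0,0.8,0,0,0,-1]]])

```text
time: 10.95
tool_pos: [0.5549, 0.0595, 0.218]
tool_rot: [-0.021, 0.941, -0.161, 0.297]
contact_force: [-10.4, -3.9, 3.8]
gripper_width: 0.683
```

```bash
python3 q.py 2>/dev/null
```

```text
('tcp_h(mm)', array([-0.4, -1. , 21.1]), 'phi', np.float64(-0.241), 'tilt', array([-0.006, -0.002, -1.   ]), 't', 10.95, 'j6', np.float64(0.376))
F_h [-5.9 -4.9  8.8] M_h [-0.766  1.051  0.086] eff6 -0.611 0.6826453005577898
red 7 266.14285714285717 180.0
```

carry_out(moves=[[[0,0,0.7,0,0,0,-1],[0,0,0.7,0,0,0,-1],[0,0,0.7,0,0,0,-1]]])

```text
time: 11.25
tool_pos: [0.5549, 0.0596, 0.2178]
tool_rot: [-0.048, 0.922, -0.246, 0.294]
contact_force: [-8.8, -3.4, 3.2]
gripper_width: 0.679
```

```bash
python3 q.py 2>/dev/null
```

```text
('tcp_h(mm)', array([-0.5, -0.9, 20.9]), 'phi', np.float64(-0.424), 'tilt', array([-0.006, -0.002, -1.   ]), 't', 11.25, 'j6', np.float64(0.559))
F_h [-5.1 -4.2  7.4] M_h [-0.748  0.944  0.144] eff6 -0.525 0.6788331111743117
red 7 266.85714285714283 179.42857142857142
```

carry_out(moves=[[[0,0,0.7,0,0,0,-1],[0,0,0.7,0,0,0,-1],[0,0,0.7,0,0,0,-1]]])

```text
time: 11.55
tool_pos: [0.5549, 0.0596, 0.2176]
tool_rot: [-0.074, 0.896, -0.33, 0.288]
contact_force: [-7.2, -2.8, 2.4]
gripper_width: 0.681
```

```bash
python3 q.py 2>/dev/null
```

```text
('tcp_h(mm)', array([-0.7, -0.9, 20.7]), 'phi', np.float64(-0.607), 'tilt', array([-0.006, -0.002, -1.   ]), 't', 11.55, 'j6', np.float64(0.742))
F_h [-4.3 -3.5  5.9] M_h [-0.673  0.903  0.083] eff6 -0.524 0.6812440169991879
red 8 266.75 179.75
```

carry_out(moves=[[[0,0,0.7,0,0,0,-1],[0,0,0.7,0,0,0,-1],[0,0,0.7,0,0,0,-1]]])

```text
time: 11.85
tool_pos: [0.5548, 0.0597, 0.2174]
tool_rot: [-0.1, 0.862, -0.41, 0.28]
contact_force: [-7.6, -2.2, 1.7]
gripper_width: 0.678
```

```bash
python3 q.py 2>/dev/null
```

```text
('tcp_h(mm)', array([-0.9, -0.8, 20.6]), 'phi', np.float64(-0.789), 'tilt', array([-0.006, -0.002, -1.   ]), 't', 11.85, 'j6', np.float64(0.925))
F_h [-5.  -2.9  5.6] M_h [-0.61   0.898  0.457] eff6 -0.128 0.6779656523010978
red 7 266.14285714285717 179.28571428571428
```

```bash
python3 look.py 11; python3 - <<'E'
from h import *
from plant import *
f=grab_frame('scene');cv2.imwrite('pics/scene11.png',cv2.resize(f['frame'][130:230,220:320,::-1],None,fx=6,fy=6,interpolation=cv2.INTER_CUBIC))
E
```

```text
('tcp_h(mm)', array([-0.8, -0.8, 20.6]), 'phi', np.float64(-0.792), 'tilt', array([-0.006, -0.002, -1.   ]), 't', 11.9, 'j6', np.float64(0.927))
F_h [-3.7 -3.8  6. ] M_h [-0.722  0.918  0.207] M_world [-0.617  0.983 -0.244] 0.6788123182371811
```

View pics/wrist11.png

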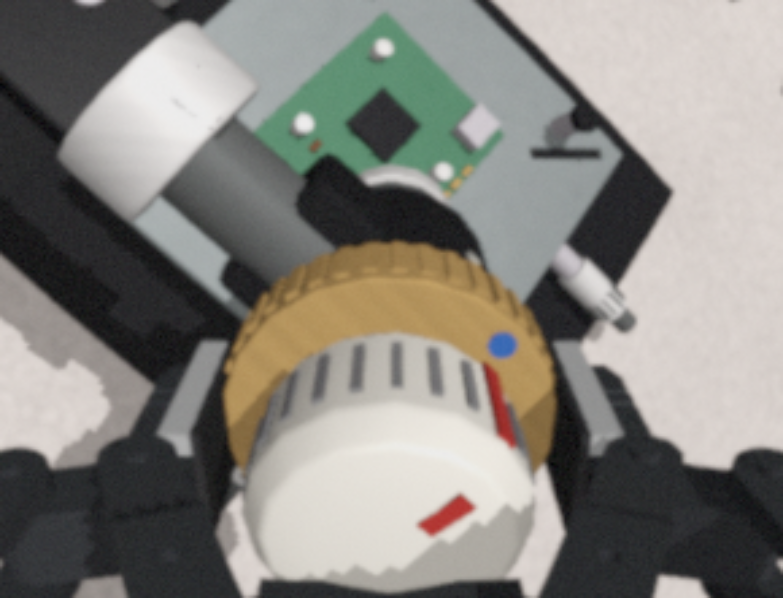

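View pics/scene11.png

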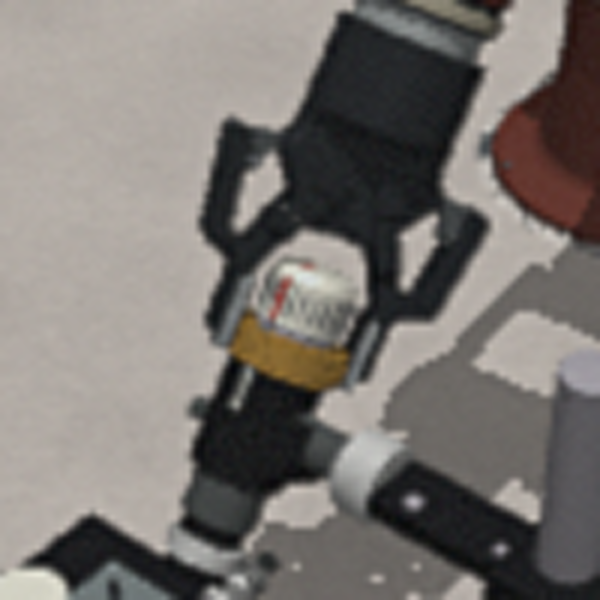

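```bash
python3 - <<'E'
from h import *
for k in (5,6,11):
    f=dict(np.load(f'wrist{k}.npz'));p,R=f['p'],f['R'];im=f['frame'];hsv=cv2.cvtColor(im,cv2.COLOR_RGB2HSV)
    m=(((hsv[...,0]<8)|(hsv[...,0]>172))&(hsv[...,1]>120)).astype(np.uint8);m[:180]=0;m[310:]=0;m[:,:220]=0;m[:,320:]=0
    n,l,st,ce=cv2.connectedComponentsWithStats(m)
    for i in range(1,n):
        if st[i][4]>25:
            c=ce[i]; bar=c[0]<282
            # robust: long axis direction
            v,u=np.nonzero(l==i)
            zs=.0770 if st[i][2]>st[i][3] else .06
            P=np.array([wplane(f,p,R,a,b,zs) for a,b in zip(u,v)])
            if zs>.07:
                w=np.linalg.svd(P[:,:2]-P[:,:2].mean(0))[2][0]; w*=np.sign(w[0]);d=np.arctan2(w[1],w[0])
            else: d=None
            q=P.mean(0);print(k,c,st[i][4],(q*1e3).round(1),'ang',np.arctan2(q[1],q[0]).round(3),'dir',d)
E
```

```text
5 [285.10606061 225.43939394] 66 [21.6  1.1 60. ] ang 0.049 dir None
5 [270.10126582 258.12658228] 79 [10.2  0.8 77. ] ang 0.078 dir 0.05647526335493681
6 [284.5        225.12121212] 66 [21.6  1.1 60. ] ang 0.053 dir None
6 [269.52054795 258.26027397] 73 [10.2  0.8 77. ] ang 0.076 dir 0.047686212375977186
11 [294.65671642 256.01492537] 134 [21.7 -0.8 60. ] ang -0.036 dir None
11 [275.23966942 297.7768595 ] 121 [10.4  0.1 77. ] ang 0.011 dir -0.02337176582539792
```

carry_out(moves=[[[0,0,0,0,0,0,1],[0,0,0,0,0,0,1],[0,0,0,0,0,0,1],[0,0,0,0,0,0,1],[0,0,0,0,0,0,1],[0,0,0,0,0,0,1],[0,0,0,0,0,0,1]]])

```text
time: 12.58
tool_pos: [0.556, 0.0604, 0.218]
tool_rot: [-0.102, 0.862, -0.409, 0.281]
contact_force: [-0.4, 0.2, 0.2]
gripper_width: 0.999
```

```bash
python3 look.py 12; python3 - <<'E'
from h import *
def ang(k):
    f=dict(np.load(f'wrist{k}.npz'));p,R=f['p'],f['R'];im=f['frame'];hsv=cv2.cvtColor(im,cv2.COLOR_RGB2HSV)
    out=[]
    for col in 'rb':
        m=((((hsv[...,0]<8)|(hsv[...,0]>172))&(hsv[...,1]>120)) if col=='r' else ((hsv[...,0]>100)&(hsv[...,0]<125)&(hsv[...,1]>120))).astype(np.uint8)
        m[:180]=0;m[310:]=0;m[:,:200]=0;m[:,:]*=1;m[:,330:]=0
        n,l,st,ce=cv2.connectedComponentsWithStats(m)
        for i in range(1,n):
            if st[i][4]<20: continue
            v,u=np.nonzero(l==i);z=.044 if col=='b' else(.077 if st[i][2]>st[i][3] else .06)
            P=np.array([wplane(f,p,R,a,b,z) for a,b in zip(u,v)]);q=P.mean(0)
            w=np.linalg.svd(P[:,:2]-P[:,:2].mean(0))[2][0];w*=np.sign(w[0])
            out.append((col,st[i][4],ce[i].round(1),(q*1e3).round(1),'ang',np.arctan2(q[1],q[0]).round(3),'dir',np.arctan2(w[1],w[0]).round(3)))
    return out
for k in(11,12):print(k,*ang(k),sep='\n')
E
```

```text
('tcp_h(mm)', array([ 0.4,  0. , 20.5]), 'phi', np.float64(-0.789), 'tilt', array([-0.003,  0.001, -1.   ]), 't', 12.58, 'j6', np.float64(0.923))
F_h [-0.3  0.2  0.4] M_h [0.023 0.308 0.026] M_world [0.034 0.306 0.034] 0.9985292349348353
11
('r', np.int32(134), array([294.7, 256. ]), array([21.7, -0.8, 60. ]), 'ang', np.float64(-0.036), 'dir', np.float64(1.061))
('r', np.int32(121), array([275.2, 297.8]), array([10.4,  0.1, 77. ]), 'ang', np.float64(0.011), 'dir', np.float64(-0.023))
('b', np.int32(57), array([295.7, 232.5]), array([25. , -0.6, 44. ]), 'ang', np.float64(-0.024), 'dir', np.float64(0.771))
12
('r', np.int32(130), array([293.9, 259.1]), array([21.6, -0.8, 60. ]), 'ang', np.float64(-0.036), 'dir', np.float64(1.063))
('r', np.int32(115), array([274.5, 300.6]), array([10.4,  0.2, 77. ]), 'ang', np.float64(0.017), 'dir', np.float64(-0.017))
('b', np.int32(59), array([295. , 235.4]), array([24.9, -0.5, 44. ]), 'ang', np.float64(-0.022), 'dir', np.float64(-1.425))
```

View pics/wrist12.png

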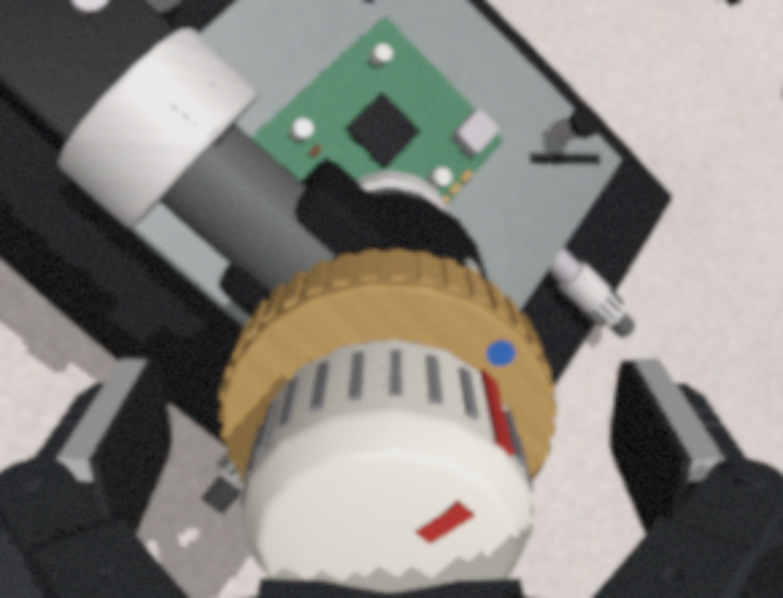

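carry_out(moves=[[[0,0,0,0,0,-0.4,1],[0,0,0,0,0,-0.6,1],[0,0,0,0,0,-0.6,1],[0,0,0,0,0,-0.6,1],[0,0,0,0,0,-0.3,1],[0,0,0,0,0,0,1],[0,0,0,0,0,0,1],[0,0,0,0,0,0,1]]])

```text
time: 13.3
tool_pos: [0.499, 0.0658, 0.2986]
tool_rot: [-0.101, 0.862, -0.409, 0.28]
contact_force: [0.1, 0.3, -0.3]
gripper_width: 0.996
```

```bash
python3 look.py 13; python3 - <<'E'
from h import *
from plant import *
f=grab_frame('scene');cv2.imwrite('pics/scene13.png',cv2.resize(f['frame'][130:230,220:320,::-1],None,fx=6,fy=6,interpolation=cv2.INTER_CUBIC))
E
```

```text
('tcp_h(mm)', array([ -0.3,  -0.2, 119.3]), 'phi', np.float64(-0.789), 'tilt', array([-0.005,  0.001, -1.   ]), 't', 13.3, 'j6', np.float64(0.923))
F_h [-0.1  0.3 -0.3] M_h [-0.003  0.227 -0.   ] M_world [ 0.02   0.226 -0.002] 0.9959402479423929
```

View pics/wrist13.png

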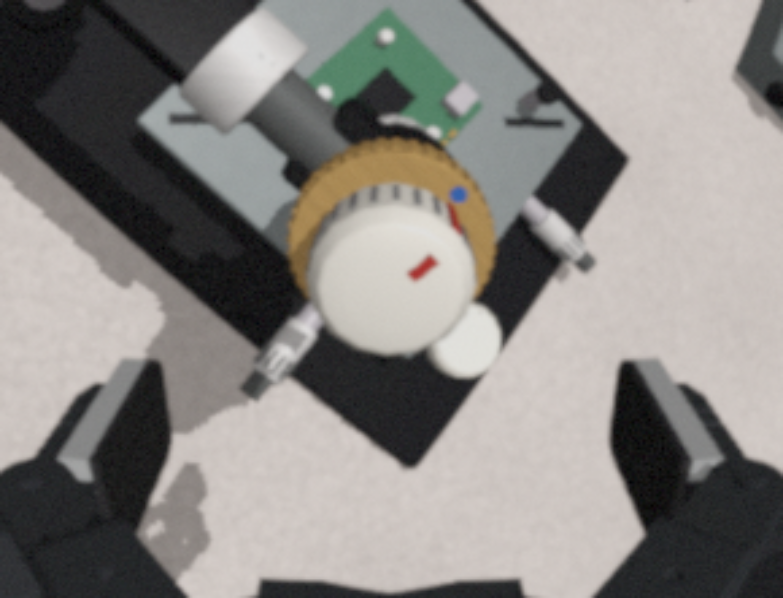

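View pics/scene13.png

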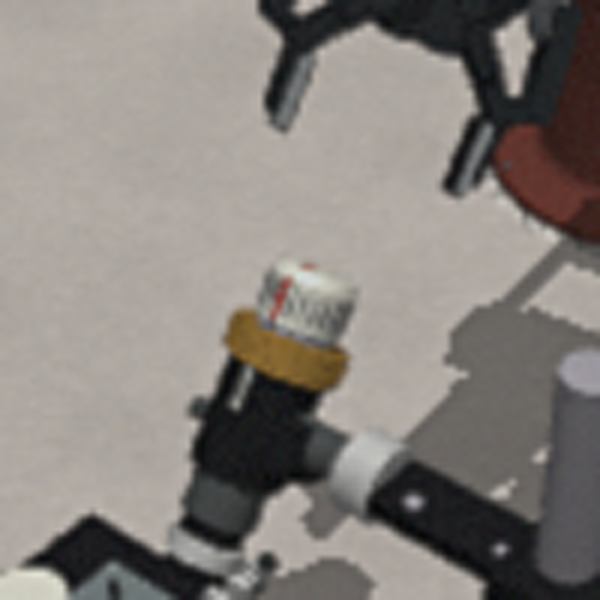

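carry_out(moves=[[[0,0,1,0,0,0,1],[0,0,1,0,0,0,1],[0,0,1,0,0,0,1],[0,0,1,0,0,0,1],[0,0,1,0,0,0,1],[0,0,1,0,0,0,1],[0,0,1,0,0,0,1],[0,0,1,0,0,0,1]]])

```text
time: 14.07
tool_pos: [0.4991, 0.0657, 0.2982]
tool_rot: [0.191, -0.669, 0.681, -0.228]
contact_force: [0.7, -0.3, 0.3]
gripper_width: 1.001
```

carry_out(moves=[[[0,0,1,0,0,0.4,1],[0,0,0,0,0,0.4,1],[0,0,0,0,0,0.4,1],[0,0,0,0,0,0,1],[0,0,0,0,0,0,1]]])

```text
time: 14.48
tool_pos: [0.5258, 0.0631, 0.258]
tool_rot: [0.2, -0.64, 0.708, -0.219]
contact_force: [-0.0, 0.1, 0.8]
gripper_width: 1.0
```

```bash
python3 look.py 14
```

```text
('tcp_h(mm)', array([-1.5, -0.3, 70.7]), 'phi', np.float64(-1.574), 'tilt', array([-0.008,  0.   , -1.   ]), 't', 14.48, 'j6', np.float64(1.707))
F_h [0.4 0.1 0.7] M_h [-0.061  0.269 -0.016] M_world [-0.014  0.272 -0.049] 0.9995754060393827
```

View pics/wrist14.png

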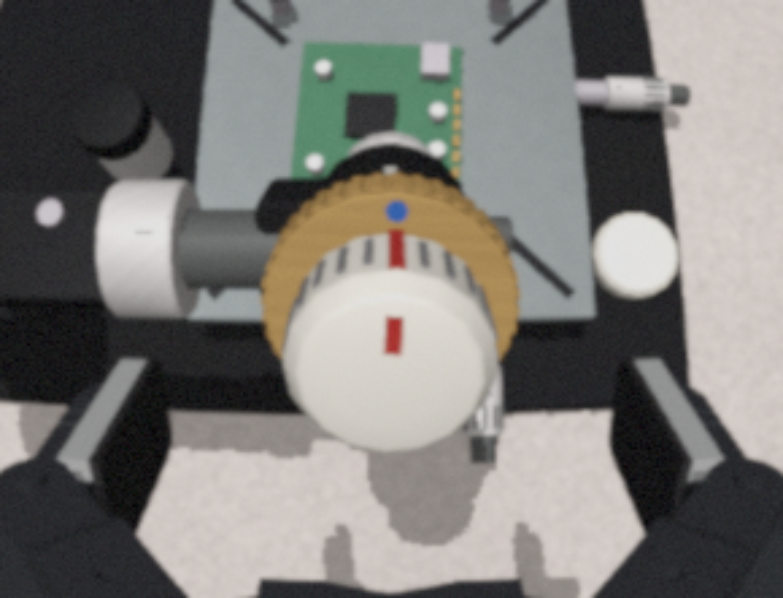

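```bash
python3 -c "
from plant import *
s=state();print(s['contact_force'],abs(s['joint_vel']).max());print(ticket.job_done())"
```

```text
[-0.17140688  0.37054883  0.39951504] 0.024085169948432746
the job is handed in; nothing more can be done
None
```

The head is on its mark, the lock ring is tight against the housing, the gripper has let go, and the job is handed in. `job_done` gave no verdict.

- **Head:** It started about 0.785 rad clockwise of the mark. I gripped it and turned it about 45° counterclockwise, which brought it to roughly 0, with the ring still loose.
- **Ring:** I gripped it and turned it about 1.84 rad clockwise in short steps. The torque about the axis went from about 0.1 to 0.46 N m, which is the stop. In those last few degrees the ring dragged the head by about 0.07 rad.
- **Last checks:** After letting go, neither the ring nor the head moved. The final square-on wrist view puts the head about 0.06 rad clockwise of the mark, inside the 0.15 limit. The 45° view before it had given about −0.02 rad, so the two differ by about 0.04. The blue dot on the ring is in line with the red line and white mark. Contact force is near zero with the open fingers clear.
- **Board and bench:** I saw no sign of contact with the board or other things, but I did not measure their positions again at the end. The run took about 14.5 s.

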